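Open the stuck sugar jar in the jar brace

ROBOT

A 7-joint arm with a two-finger parallel gripper is mounted at the origin on the work surface. World frame = base frame: x ahead of the robot, y to its left, z up, the work surface at z = 0. Lengths are in m, angles in rad, forces in N, time in s.
With the tool pointing down it reaches from about 0.35 to 0.775 m from the base axis. Payload 3.1 kg.
Tool frame: the origin (TCP) lies between the finger pads; the fingertips stand 25 mm ahead of it and the grasp point (between the pads) lies 6 mm ahead of it (bot.tip_extent is the distance from the TCP to the fingertips, in m); z points along the fingers, y is the line along which they close (so a half turn about z gives the same grasp; the last joint's range is limited). The gripper opens to 85 mm and grips with 20 to 120 N. Pads are 22 mm wide; open, the fingers measure 114 mm over their backs; the gripper's body (76 mm by 85 mm) begins 54 mm behind the grasp point. The pads swing forward as they close: fully open they stand 13 mm farther back than shut.
Start: joints at [1.252, 0.311, 0.014, 1.512, -0.004, 1.319, -0.027], TCP at [0.15, -0.529, 0.256] pointing down, gripper open.
Joint ranges: [-2.7, 2.7], [-0.3, 1.91], [-1.27, 1.3], [0.12, 2.57], [-1.44, 4.58], [0.2, 2.03], [-3.05, 3.05]. Speed limits (rad/s): [2.79, 2.79, 3.14, 3.14, 3.14, 3.14, 3.14].

INTERFACE

Orientations are given as a rotation vector (axis times angle).
In Python, from rig import bot gives the robot as it stands.
- The arm moves only by the shell command python3 -m pendant 'ROWS' [OPENING]. ROWS is a JSON object of lists of equal length, an entry for each row: "offset": the shift along the tool's x, y, z normalised to -1 to 1, where 1 is 3 cm, a list of three; "spin": the turn about the tool's z normalised to -1 to 1, where 1 is 0.5 rad. In form: {"offset": [[x, y, z], ...], "spin": [spin, ...]}. A call has 1 to 20 rows; each row shifts and turns the commanded pose from where the row before left it, along the tool's axes as they then stand; what a row does not reach is not made up. A row lasts 1/10 s, in which the tool goes at most 50 mm and 8.59 degrees, less where a joint would pass 70% of its speed; a pose out of reach is approached as far as the arm can. A call with a number of a shift or a turn outside -1 to 1 is refused whole. A call with a gripper value outside its range is refused whole. OPENING is the closure, from -1 (fully open) to 1 (shut), set as the call begins (- or left out, the last holds). The fingers move at their own pace and stop on an object; the grip force is fixed at half the most. Time passes only in rows, so rows that do not move let the fingers close. It gives the time, the measured TCP pose, the force, the opening and the grip force at its end, in the units of the state.
- bot.sense(): the state, without advancing time (a new reading comes with each control period).
- bot.grab_frame(name): name is "side" or "top" or "wrist"; returns a dict with "img" (384x512x3 uint8, blue, green, red), "fx", "fy", "cx", "cy" (pixels), "R" (3x3) and "t" (3): a world point X has camera coordinates R X + t. Camera axes: x right, y down, z forward; pixel columns grow to the right and rows downward; lengths in m; the calibration is good to about 2 mm. A picture is of the moment at which its call begins. There is no depth.
- bot.finish_job(): hands the job in; it is judged then, once.
The state is a dict: "clock": time; "qpos": joint angles; "joint_velocities": joint speeds; "tau": joint torques, N m; "position": TCP position; "ee_rot": TCP orientation; "wrist_force": force on the tool from outside, world axes, zero at the start; "torque": the same for the moment, N m; "opening": finger opening in m; "grasp_force": force on a finger pad.
Only numpy, scipy, OpenCV 4.12 (cv2) and the standard library are available. Lean on these libraries where they do the work, as an engineer would, in place of code of your own. Each camera call takes 0.05 s, during which the arm holds its last target. There are 200 camera calls.

TASK

Stand the square jar of sugar cubes, lid still on, fully down in the square well of the wooden brace block so that it cannot turn. Then unscrew its tight lid, stop turning once the threads let go, lift the lid straight up and finish still holding it in the gripper, level and centred two or three centimetres above the jar's mouth, with the jar left standing home in the brace. Leave everything else on the shelf where it is, and do not tip the jar over.

Things in the scene. Friction and masses are not known exactly. Their poses are not given: they have to be found in the camera images.
- jar: square clear-glass jar with sugar cubes inside, loose, about 0.4 kg, standing on the shelf at the start. Body 56 x 56 mm, 62 mm tall; above it a round neck whose mouth, a black sprung seal ring, is 86 mm up. Origin: centre of the underside; z up, x and y square to its sides. Its lid is so tight that on the open shelf the jar would just turn along; it can be carried by the lid.
- lid: the jar's round ribbed aluminium screw lid, 52 mm across, 28 mm tall, 0.06 kg, tight (0.3 to 0.8 N m). Origin: centre of its lower edge; z up. Screwed on, its lower edge is 70 mm and its top 98 mm above the jar's underside, so 8 mm above the jar's square shoulder. It loosens counter-clockwise seen from above: 1.1 to 1.3 rad of turn relative to the jar always frees it.
- lid_mark (a point): point on the lid's side at its own +x, 26 mm from its axis, 14 mm above its edge; not visibly marked. Lid yaw minus jar yaw starts at -0.30 to -0.10 rad; three lugs clear the threads at +0.64; a stop halts it at +1.25. The lid does not rise as it turns: once free, the seal (15 N spring) pops it up about 2 mm if not held down, and it lifts straight off.
- brace: jar brace: wooden block 106 x 106 mm, 34 mm tall, screwed to the shelf, with a square well 61 x 61 mm in its top (2.5 mm of play each side of the jar), 22 mm deep, rim chamfered 3 mm; the well's floor is 12 mm above the shelf. Origin: centre of the underside; z up, x and y square to its sides. The jar fits any of four ways round and can then turn by only about 0.09 rad.
- moka: the squat eight-sided aluminium moka pot, 92 mm across, 145 mm tall, black handle and knob; loose, not part of the job. Origin: centre of the underside
- saucer: blue ceramic saucer, 116 mm across, 18 mm tall, lying between the jar and the brace; loose, not part of the job. Origin: centre of the underside
- caddy: slotted bamboo caddy 70 x 100 x 90 mm with four small steel spoons standing in it to 145 mm; loose, not part of the job. Origin: centre of the underside
- dispenser: clear acrylic push dispenser for sugar cubes, foot 90 x 80 mm, 188 mm tall; loose, not part of the job. Origin: centre of the underside
- mug: white ceramic mug, 76 mm across, 85 mm tall; loose, not part of the job. Origin: centre of the underside
- tall_jar: round amber glass jar with a label and a steel cap, 68 mm across, 130 mm tall; loose, not part of the job. Origin: centre of the underside
- spoon: steel spoon, 140 mm long, lying flat nearest the robot; loose, not part of the job. Origin: about mid-length
There are look-alikes about, which are no part of the job. What is shaped like the jar but pink or purple is not meant. There is more than one size of the brace; the one meant has the size given above.

How it is judged:
By the outcome, as a careful person would: the job done as asked, in the order asked, and still so for the second after the job is handed in, while the arm keeps its last pose, push and grip.
It also fails if it takes over 48 s, if anything falls off the work surface, if the arm or the gripper's body presses on something with over 40 N, if the wrist force passes 120 N, or if a joint passes its speed limit or range.

## Working session

There is one attempt and no reset: what is moved stays moved. The work goes in short steps, Python scripts to look and compute and a shell command to move; the robot and the scene stay as the last step left them, time stands still between calls to the robot, and variables do not carry over. Pictures are saved under pics/ and viewed, at most 10 in all, crops included, and the job is handed in when it is done.

```bash
mkdir -p pics; python3 - <<'E'
from rig import bot
import cv2,numpy as np
s=bot.sense();print({k:np.round(v,3).tolist() for k,v in s.items()})
for n in("side","top"):
    f=bot.grab_frame(n);cv2.imwrite(f"pics/{n}0.png",f["img"]);print(n,f["fx"],f["cx"],f["cy"],np.round(f["R"],3).tolist(),np.round(f["t"],3).tolist())
E
```

```text
{'clock': 0.0, 'qpos': [1.252, 0.312, 0.014, 1.513, -0.004, 1.319, -0.027], 'joint_velocities': [-0.0, 0.001, -0.001, 0.002, -0.002, 0.0, 0.002], 'tau': [0.0, -37.992, 0.146, -23.059, 0.012, 0.014, -0.0], 'position': [0.15, -0.528, 0.255], 'ee_rot': [-3.109, -0.433, 0.001], 'wrist_force': [-0.744, 1.383, -0.07], 'torque': [0.038, 0.021, 0.029], 'grasp_force': 0.0, 'opening': 0.085}
side 419.01765505417364 255.15183411726528 197.88596689624126 [[-0.491, 0.871, -0.019], [0.512, 0.271, -0.815], [-0.705, -0.41, -0.579]] [0.236, -0.213, 1.795]
top 352.54168040757384 257.4837331302408 186.67462836128684 [[0.018, -1.0, -0.011], [-0.997, -0.017, -0.079], [0.079, 0.012, -0.997]] [0.014, 0.54, 0.981]
```

View pics/top0.png

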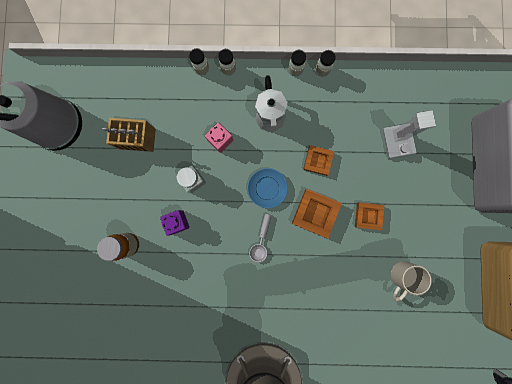

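View pics/side0.png

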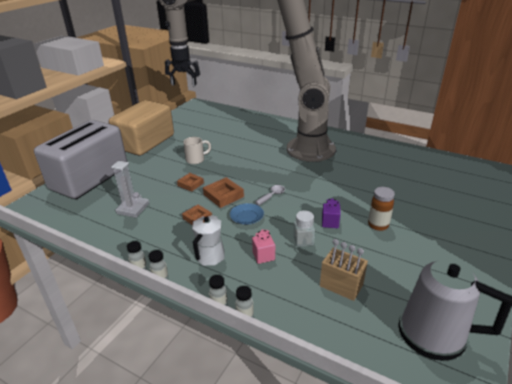

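Jar candidates in the top view are the clear one with the aluminium lid at (188,178), pink at (219,137) and purple at (174,222). I choose the clear one. Brace candidates are the large one at (317,213) and small ones at (319,160) and (370,216). I choose the large one and will check both choices in a crop.

```bash
python3 - <<'E'
import cv2,numpy as np
a=cv2.imread("pics/top0.png")
x=cv2.resize(a[153:208,160:215],None,fx=7,fy=7,interpolation=cv2.INTER_CUBIC)
y=cv2.resize(a[185:240,290:345],None,fx=7,fy=7,interpolation=cv2.INTER_CUBIC)
cv2.imwrite("pics/crop1.png",np.hstack([x,y]))
E
```

```text
(no output)
```

View pics/crop1.png

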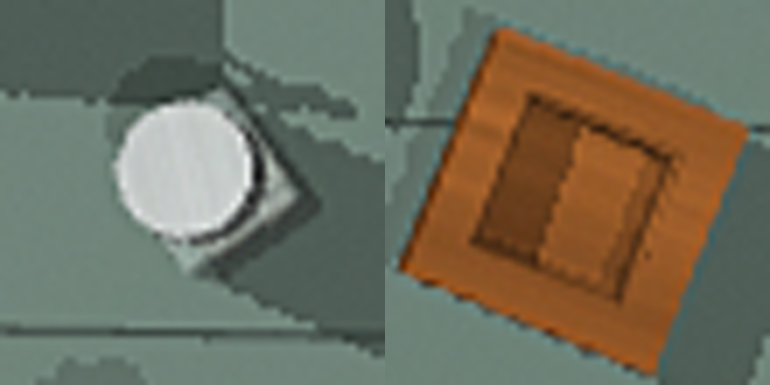

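The left crop shows the clear jar with its aluminium lid centred at crop (185,170) and shoulder corners at (224,85), (298,195) and (192,270). The right crop shows the large brace with top corners at (498,30), (749,128), (659,375) and (400,268).

```bash
cat >h.py <<'E'
from rig import bot
import numpy as np,cv2
from scipy.spatial.transform import Rotation as Ro
def ray(f,p,z):
    R,t=np.array(f["R"]),np.array(f["t"]); c=-R.T@t
    d=R.T@np.array([(p[0]-f["cx"])/f["fx"],(p[1]-f["cy"])/f["fy"],1]); return c+d*(z-c[2])/d[2]
def proj(f,X):
    x=np.asarray(X)@np.array(f["R"]).T+f["t"]; return np.c_[f["fx"]*x[:,0]/x[:,2]+f["cx"],f["fy"]*x[:,1]/x[:,2]+f["cy"]]
def delta(target,yawline=None):
    """offset of TCP to target in tool axes, units of 3cm; spin units so that tool y lies along yawline"""
    s=bot.sense();R=Ro.from_rotvec(s["ee_rot"])
    print("pos",np.round(s["position"],4),"tool off units",np.round(R.inv().apply(np.array(target)-s["position"])/.03,3))
    y=R.apply([0,1,0]);a=np.arctan2(y[1],y[0]);print("tool y yaw",round(a,4),"zaxis",np.round(R.apply([0,0,1]),4),"q7",round(s["qpos"][6],3),"t",s["clock"])
    if yawline is not None: print("spin units (about tool z)",round(-(((yawline-a+np.pi/2)%np.pi)-np.pi/2)/.5,3))
E
python3 - <<'E'
from h import *
f=bot.grab_frame("top")
L=lambda u,v:((u+.5)/7-.5+160,(v+.5)/7-.5+153)
B=lambda u,v:((u-385+.5)/7-.5+290,(v+.5)/7-.5+185)
print("lid",ray(f,L(185,170),.098))
c=[ray(f,L(*p),.062)for p in[(224,85),(298,195),(192,270)]]
print(np.round(c,4),"ctr",(c[0]+c[2])/2)
for a,b in((0,1),(1,2)): d=c[b]-c[a];print(np.linalg.norm(d),np.arctan2(d[1],d[0])%(np.pi/2))
b=np.array([ray(f,B(*p),.034)for p in[(498,30),(749,128),(659,375),(400,268)]])
print("brace",b.mean(0))
for i in range(4): d=b[(i+1)%4]-b[i];print(np.linalg.norm(d),np.arctan2(d[1],d[0])%(np.pi/2))
w=np.array([ray(f,B(*p),.034)for p in[(530,92),(675,158),(620,300),(472,240)]]);print("well",w.mean(0))
for n,p,z in(("saucer",(267,188),.018),("moka",(271,103),.14),("caddy",(131,133),.09),("pink",(219,137),.09),("purple",(174,222),.09),("tall",(110,248),.13)):print(n,np.round(ray(f,p,z),3))
delta([0,0,0])
E
```

```text
lid [0.55636942 0.21193307 0.098     ]
[[0.5939 0.2056 0.062 ]
 [0.551  0.1751 0.062 ]
 [0.5209 0.2157 0.062 ]] ctr [0.55741596 0.21060293 0.062     ]
0.05254734247387927 0.6173730267187159
0.05047573357300391 0.6389101613659784
brace [ 0.46780438 -0.14319267  0.034     ]
0.1069617728475979 1.2133682317383312
0.10457491268527488 1.2237264226382
0.11040395929312198 1.1978223414748346
0.10287978796874414 1.1905662647578064
well [ 0.46873898 -0.14232209  0.034     ]
saucer [ 0.537 -0.003  0.018]
moka [ 0.745 -0.008  0.14 ]
caddy [0.673 0.366 0.09 ]
pink [0.666 0.129 0.09 ]
purple [0.437 0.241 0.09 ]
tall [0.37 0.39 0.13]
pos [ 0.1502 -0.5286  0.2555] tool off units [ 2.0000e-03 -1.8302e+01  8.5480e+00]
tool y yaw -1.2939 zaxis [-6.0e-04  1.7e-03 -1.0e+00] q7 -0.027 t 0.15
```

```bash
python3 -m pendant '{"offset":[[0.5,-0.2,0],[1,-0.6,0],[1,-1,0],[1,-1,0],[1,-1,0],[1,-1,0],[1,-1,0],[1,-1,0],[1,-1,0],[1,-1,0],[1,-1,0],[1,-1,0],[1,-1,0],[1,-1,0],[1,-1,0],[1,-1,0],[1,-1,0],[1,-1,0],[1,-1,0],[0.5,-0.5,0]],"spin":[0,0,0,0,0,0,0,0,0,0,0,0,0,0,0,0,0,0,0,0]}' -1
python3 - <<'E'
from h import *
print(bot.tip_extent)
f=bot.grab_frame("wrist");cv2.imwrite("pics/w1.png",f["img"])
print(proj(f,[[.5564,.2119,.098]]))
delta([.5564,.2119,.092])
E
```

```text
clock: 2.15
position: [0.5488, 0.1592, 0.2556]
ee_rot: [-3.108, -0.44, 0.001]
wrist_force: [-0.2, -0.3, 0.2]
opening: 0.0852
grasp_force: 0.0
0.025
[[203.49041073 158.01347942]]
pos [0.5494 0.1619 0.2554] tool off units [ 0.682 -1.501  5.458]
tool y yaw -1.2867 zaxis [-0.      0.0062 -1.    ] q7 -1.795 t 2.2
```

View pics/w1.png

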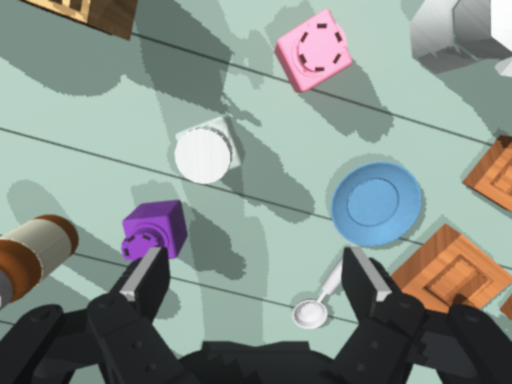

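Lid seen at (203,155) in the wrist view, close to the predicted (203.5,158). Refining with that, then descending.

```bash
python3 - <<'E'
from h import *
f=bot.grab_frame("wrist");g=cv2.cvtColor(f["img"],cv2.COLOR_BGR2GRAY)
m=(g[110:195,165:245]>205).astype(np.uint8)
n,l,st,c=cv2.connectedComponentsWithStats(m);i=1+st[1:,4].argmax();k=cv2.minEnclosingCircle(cv2.findContours((l==i).astype(np.uint8),0,1)[0][0])
print(k,st[i],ray(f,(k[0][0]+165,k[0][1]+110),.098),ray(f,(203,155),.098))
delta([.5564,.2119,.092])
E
```

```text
((43.921966552734375, 39.893062591552734), 34.86209487915039) [  13    8   55   67 2655] [0.56579996 0.2120581  0.098     ] [0.55957275 0.21624972 0.098     ]
pos [0.5484 0.1592 0.2554] tool off units [ 0.749 -1.593  5.454]
tool y yaw -1.2878 zaxis [-0.0014  0.0033 -1.    ] q7 -1.793 t 2.25
```

```bash
python3 -m pendant '{"offset":[[0.39,-0.82,0.3],[0.4,-0.82,0.8],[0,0,1],[0,0,1],[0,0,0.6],[0,0,0.3],[0,0,0],[0,0,0]],"spin":[0,0,0,0,0,0,0,0]}' -1
python3 - <<'E'
from h import *
f=bot.grab_frame("wrist");cv2.imwrite("pics/w2.png",f["img"])
print(proj(f,[[.5575,.213,.098],[.5675,.213,.098],[.5575,.223,.098]]))
delta([.5575,.213,.092])
E
```

```text
clock: 3.05
position: [0.5585, 0.2083, 0.1373]
ee_rot: [-3.112, -0.432, -0.002]
wrist_force: [-0.5, 0.4, 0.4]
opening: 0.0853
grasp_force: 0.0
[[246.13430259 235.21067638]
 [250.740613   219.93943296]
 [229.47547334 230.94410921]]
pos [0.5588 0.2087 0.1378] tool off units [-0.006 -0.15   1.525]
tool y yaw -1.2946 zaxis [ 2.5e-03  8.0e-04 -1.0e+00] q7 -1.937 t 3.1
```

View pics/w2.png

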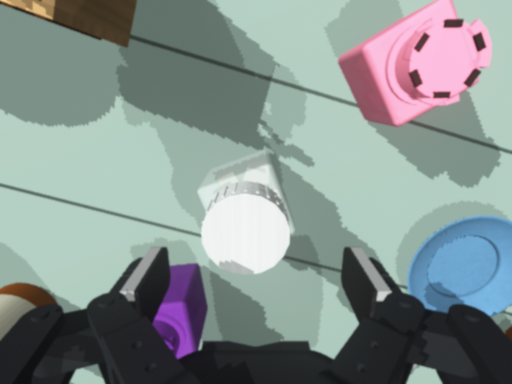

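Lid at (246,232), within 2 mm of the prediction and centred between the fingers. Descend, then close.

```bash
python3 -m pendant '{"offset":[[0.02,-0.08,0.4],[0.01,-0.06,0.6],[0,0,0.4],[0,0,0.1],[0,0,0],[0,0,0]],"spin":[0,0,0,0,0,0]}' -1
python3 -m pendant '{"offset":[[0,0,0],[0,0,0],[0,0,0],[0,0,0],[0,0,0],[0,0,0],[0,0,0],[0,0,0],[0,0,0],[0,0,0]],"spin":[0,0,0,0,0,0,0,0,0,0]}' 1
```

```text
clock: 3.7
position: [0.5581, 0.2132, 0.0919]
ee_rot: [-3.111, -0.433, -0.002]
wrist_force: [0.7, -0.2, 0.2]
opening: 0.0851
grasp_force: 0.0
clock: 4.7
position: [0.5579, 0.2139, 0.0922]
ee_rot: [-3.11, -0.434, -0.002]
wrist_force: [-1.5, 1.6, 6.1]
opening: 0.0511
grasp_force: 62.4
```

```bash
python3 -m pendant '{"offset":[[0,0,-0.2],[0,0,-0.5],[0,0,-0.7],[0,0,-0.7],[0,0,-0.4],[0,0,0],[-0.1,0.2,0],[-0.3,0.5,0],[-0.5,0.88,0],[-0.5,0.88,0],[-0.5,0.88,0],[-0.5,0.88,0],[-0.5,0.88,0],[-0.5,0.88,0],[-0.5,0.88,0],[-0.5,0.88,0],[-0.5,0.88,0],[-0.5,0.88,0],[-0.45,0.7,0],[-0.2,0.3,0]],"spin":[0,0,0,0,0,0,0,0,0,0,0,0,0,0,0,0,0,0,0,0]}' 1
python3 -m pendant '{"offset":[[0,0,0],[0,0,0],[0,0,0],[0,0,0],[0,0,0],[0,0,0],[0,0,0]],"spin":[-0.2,-0.25,-0.25,-0.25,-0.2,0,0]}' 1
python3 - <<'E'
from h import *
delta([.4682,-.1428,.172])
for n in("top","side"):
    f=bot.grab_frame(n);cv2.imwrite(f"pics/{n}1.png",f["img"]);p=proj(f,[[.4682,-.1428,.08]])[0].astype(int);print(p)
    c=f["img"][max(0,p[1]-45):p[1]+45,p[0]-45:p[0]+45];print(max(0,p[1]-45),p[0]-45)
    cv2.imwrite(f"pics/c_{n}.png",cv2.resize(c,(400,400),interpolation=cv2.INTER_CUBIC))
cv2.imwrite("pics/c2.png",np.hstack([cv2.imread("pics/c_top.png"),cv2.imread("pics/c_side.png")]))
E
```

```text
clock: 6.7
position: [0.4663, -0.1436, 0.1647]
ee_rot: [3.112, 0.425, -0.007]
wrist_force: [-0.3, -1.5, -5.4]
opening: 0.0509
grasp_force: 63.8
clock: 7.4
position: [0.4687, -0.139, 0.1657]
ee_rot: [-2.861, -1.296, 0.001]
wrist_force: [-0.6, 0.2, -5.3]
opening: 0.051
grasp_force: 63.8
pos [ 0.4687 -0.139   0.1657] tool off units [-0.106  0.07  -0.209]
tool y yaw -0.7202 zaxis [-1.2e-03  9.0e-04 -1.0e+00] q7 -0.665 t 7.4
[319 212]
167 274
[221 175]
130 176
```

View pics/c2.png

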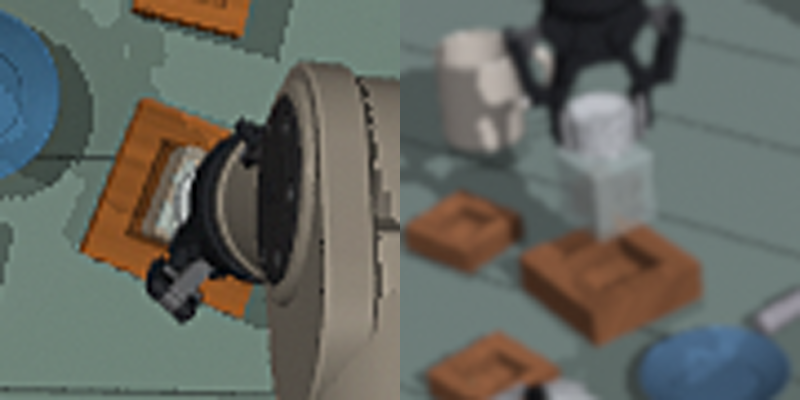

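The jar hangs upright with its sides parallel to the well: top crop jar edge near (165,200), side crop jar base near (605,230) above the brace. Lower to just above the rim and check the fit closely.

```bash
python3 -m pendant '{"offset":[[-0.03,0.03,0.2],[-0.03,0.03,0.4],[0,0,0.35],[0,0,0.1],[0,0,0],[0,0,0]],"spin":[0,0,0,0,0,0]}' 1
python3 - <<'E'
from h import *
delta([.469,-.1415,.104])
o=[]
for n in("wrist","side"):
    f=bot.grab_frame(n);cv2.imwrite(f"pics/{n}2.png",f["img"]);p=proj(f,[[.4682,-.1428,.05]])[0].astype(int)
    h=100 if n=="wrist" else 33
    y=int(np.clip(p[1]-h,0,384-2*h));x=p[0]-h;print(n,p,x,y,400/2/h)
    o.append(cv2.resize(f["img"][y:y+2*h,x:x+2*h],(400,400),interpolation=cv2.INTER_CUBIC))
    s=lambda h,z,a=1.206:[[.4682+h*(c*np.cos(a)-d*np.sin(a)),-.1428+h*(c*np.sin(a)+d*np.cos(a)),z]for c,d in((1,1),(1,-1),(-1,-1),(-1,1))]
    print("well",((proj(f,s(.0305,.034))-[x,y])*200/h).astype(int).tolist(),"jar",((proj(f,s(.028,.0415))-[x,y])*200/h).astype(int).tolist(),"brace",((proj(f,s(.053,.034))-[x,y])*200/h).astype(int).tolist())
cv2.imwrite("pics/c3.png",np.hstack(o))
E
```

```text
clock: 8.1
position: [0.4695, -0.1421, 0.1348]
ee_rot: [-2.861, -1.298, -0.0]
wrist_force: [0.5, 0.4, -5.6]
opening: 0.0508
grasp_force: 63.8
pos [ 0.4695 -0.1421  0.1348] tool off units [ 0.003 -0.026  1.026]
tool y yaw -0.7188 zaxis [ 3.e-04  2.e-04 -1.e+00] q7 -0.684 t 8.1
wrist [254 209] 154 109 2.0
well [[98, 141], [250, 86], [299, 228], [157, 275]] jar [[104, 150], [247, 98], [294, 232], [159, 277]] brace [[19, 106], [289, 5], [369, 258], [127, 336]]
side [221 182] 188 149 6.0606060606060606
well [[278, 231], [194, 270], [134, 225], [217, 188]] jar [[271, 220], [194, 255], [138, 215], [215, 181]] brace [[331, 233], [185, 301], [81, 224], [224, 160]]
```

View pics/c3.png

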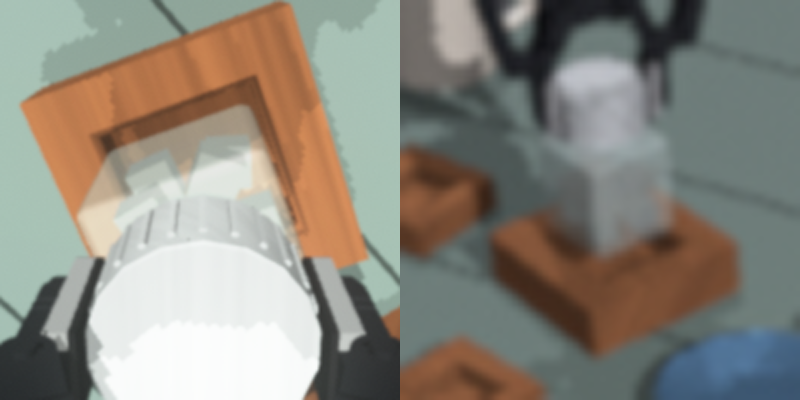

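In the wrist crop the brace corners (22,104), (290,3) and (368,258) match the model to 1 mm. In the side crop the jar's near bottom corner at (600,252) sits centred over the well. Lower slowly while watching the force.

```bash
python3 -m pendant '{"offset":[[0,-0.01,0.15],[0,-0.01,0.15],[0,0,0.15],[0,0,0.1],[0,0,0]],"spin":[0,0,0,0,0]}' 1
python3 -m pendant '{"offset":[[0,0,0.1],[0,0,0.1],[0,0,0.1],[0,0,0],[0,0,0]],"spin":[0,0,0,0,0]}' 1
```

```text
clock: 8.7
position: [0.4683, -0.1417, 0.1176]
ee_rot: [-2.86, -1.298, 0.002]
wrist_force: [-0.9, -1.0, -5.3]
opening: 0.051
grasp_force: 63.8
clock: 9.2
position: [0.4688, -0.1418, 0.1092]
ee_rot: [-2.861, -1.298, 0.0]
wrist_force: [-0.2, -0.0, -4.8]
opening: 0.0511
grasp_force: 63.8
```

```bash
python3 -m pendant '{"offset":[[0,0,0.06],[0,0,0.06],[0,0,0.06],[0,0,0.04],[0,0,0],[0,0,0]],"spin":[0,0,0,0,0,0]}' 1
```

```text
clock: 9.8
position: [0.469, -0.1419, 0.1042]
ee_rot: [2.86, 1.298, -0.001]
wrist_force: [-3.6, 0.5, 5.7]
opening: 0.0508
grasp_force: 64.9
```

Seated (TCP 12 mm above its shelf grasp height, floor pushing back). Unscrew counter-clockwise (negative spin).

```bash
python3 -m pendant '{"offset":[[0,0,0],[0,0,0],[0,0,0],[0,0,0],[0,0,0]],"spin":[-0.1,-0.15,-0.15,-0.1,0]}' 1
python3 -c "from h import *;delta([.469,-.142,.104]);print(bot.sense()['torque'])"
python3 -m pendant '{"offset":[[0,0,0],[0,0,0],[0,0,0],[0,0,0],[0,0,0],[0,0,0]],"spin":[-0.2,-0.2,-0.2,-0.2,-0.2,0]}' 1
python3 -c "from h import *;delta([.469,-.142,.104]);print(bot.sense()['torque'])"
```

```text
clock: 10.3
position: [0.4698, -0.1425, 0.1041]
ee_rot: [2.675, 1.642, 0.002]
wrist_force: [-2.1, -1.4, 6.7]
opening: 0.0509
grasp_force: 64.9
pos [ 0.4698 -0.1425  0.1041] tool off units [ 0.002 -0.032  0.004]
tool y yaw -0.4698 zaxis [ 0.0021 -0.0014 -1.    ] q7 -0.49 t 10.3
[-0.07865402  0.48396562 -0.12376401]
clock: 10.9
position: [0.47, -0.1424, 0.1041]
ee_rot: [2.185, 2.254, 0.001]
wrist_force: [-1.9, -0.9, 7.3]
opening: 0.0509
grasp_force: 64.9
pos [ 0.47   -0.1424  0.1041] tool off units [ 0.013 -0.033  0.004]
tool y yaw 0.0313 zaxis [ 0.0023 -0.0013 -1.    ] q7 -0.048 t 10.9
[0.00352067 0.41469877 0.08806952]
```

```bash
python3 -m pendant '{"offset":[[0,0,0],[0,0,0],[0,0,0]],"spin":[-0.15,-0.15,-0.1]}' 1
python3 -c "from h import *;print(bot.sense()['torque'])"
python3 -m pendant '{"offset":[[0,0,0],[0,0,0]],"spin":[-0.2,-0.2]}' 1
python3 -c "from h import *;delta([.469,-.142,.104]);print(bot.sense()['torque'])"
python3 - <<'E'
from h import *
o=[]
for n,h in(("wrist",100),("side",33)):
    f=bot.grab_frame(n);p=proj(f,[[.4682,-.1428,.05]])[0].astype(int)
    y=int(np.clip(p[1]-h,0,384-2*h));x=p[0]-h
    o.append(cv2.resize(f["img"][y:y+2*h,x:x+2*h],(400,400),interpolation=cv2.INTER_CUBIC))
cv2.imwrite("pics/c4.png",np.hstack(o))
E
```

```text
clock: 11.2
position: [0.4702, -0.1423, 0.1042]
ee_rot: [1.949, 2.46, 0.001]
wrist_force: [-1.8, -1.1, 6.6]
opening: 0.0509
grasp_force: 64.9
[ 0.01609655  0.37869179 -0.20456277]
clock: 11.4
position: [0.4703, -0.1422, 0.1048]
ee_rot: [1.691, 2.644, -0.0]
wrist_force: [-2.3, -0.0, 11.3]
opening: 0.0508
grasp_force: 65.4
pos [ 0.4703 -0.1422  0.1048] tool off units [ 0.026 -0.037  0.027]
tool y yaw 0.433 zaxis [ 0.0027 -0.0019 -1.    ] q7 0.302 t 11.4
[ 0.10999833  0.63995199 -0.10634061]
```

View pics/c4.png

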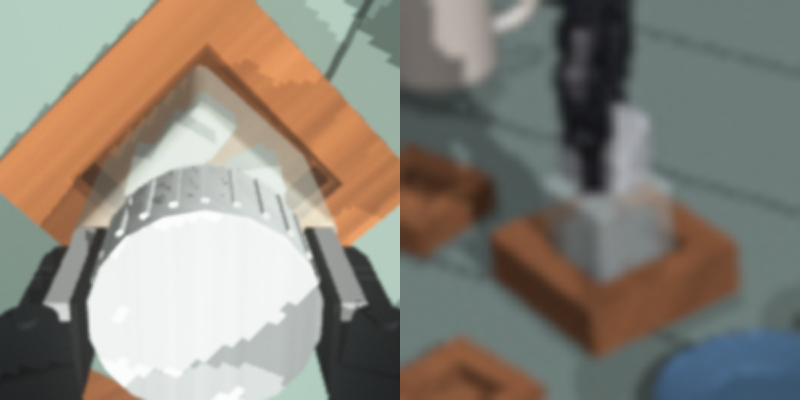

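The jar sits down in the well. The upward force jumped to 11 N and z rose at about 1.15 rad of turn, so the threads have let go. Lift straight up, checking the force first.

```bash
python3 -m pendant '{"offset":[[0,0,-0.05],[0,0,-0.05],[0,0,-0.05],[0,0,0]],"spin":[0,0,0,0]}' 1
python3 -c "from h import *;delta([.4703,-.1422,.1455])"
```

```text
clock: 11.9
position: [0.4697, -0.1423, 0.1075]
ee_rot: [1.695, 2.643, 0.001]
wrist_force: [1.0, -0.7, -0.2]
opening: 0.0507
grasp_force: 64.3
pos [ 0.4697 -0.1423  0.1075] tool off units [-0.008  0.022 -1.267]
tool y yaw 0.4305 zaxis [ 1.9e-03 -7.0e-04 -1.0e+00] q7 0.305 t 11.9
```

```bash
python3 -m pendant '{"offset":[[0,0,-0.1],[0,0,-0.15],[0,0,-0.2],[0,0,-0.25],[0,0,-0.25],[0,0,-0.2],[0,0,-0.1],[0,0,0],[0,0,0],[0,0,0]],"spin":[0,0,0,0,0,0,0,0,0,0]}' 1
python3 - <<'E'
from h import *
delta([.4697,-.1423,.1455])
o=[]
for n,h in(("wrist",120),("side",40)):
    f=bot.grab_frame(n);p=proj(f,[[.4682,-.1428,.07]])[0].astype(int)
    y=int(np.clip(p[1]-h,0,384-2*h));x=p[0]-h
    print(n,[((proj(f,[c])-[x,y])*200/h).round().tolist() for c in([.4697,-.1423,.098],[.4697,-.1423,.123],[.4697,-.1423,.034])])
    o.append(cv2.resize(f["img"][y:y+2*h,x:x+2*h],(400,400),interpolation=cv2.INTER_CUBIC))
cv2.imwrite("pics/c5.png",np.hstack(o))
E
```

```text
clock: 12.9
position: [0.4685, -0.1418, 0.1443]
ee_rot: [-1.695, -2.644, 0.0]
wrist_force: [-0.0, 0.3, -0.4]
opening: 0.051
grasp_force: 64.3
pos [ 0.4685 -0.1418  0.1443] tool off units [-0.031  0.03  -0.039]
tool y yaw 0.431 zaxis [-9.e-04  2.e-04 -1.e+00] q7 0.346 t 12.9
wrist [[[206.0, 230.0]], [[206.0, 264.0]], [[205.0, 172.0]]]
side [[[198.0, 169.0]], [[196.0, 138.0]], [[204.0, 245.0]]]
```

View pics/c5.png

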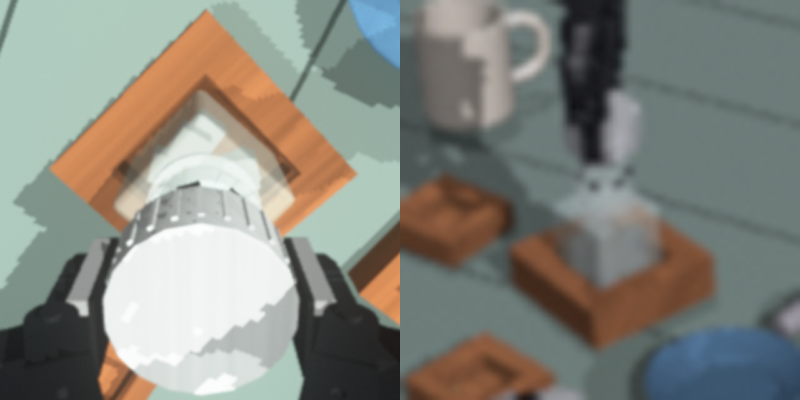

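The lid is free and level about 24 mm above the mouth, and the jar stands in the well. I'll centre it by 1 mm and hand in.

```bash
python3 -m pendant '{"offset":[[-0.03,0.03,0],[0,0,0],[0,0,0],[0,0,0],[0,0,0]],"spin":[0,0,0,0,0]}' 1
python3 -c "from rig import bot;print(bot.finish_job())"
```

```text
clock: 13.5
position: [0.47, -0.1422, 0.1447]
ee_rot: [-1.695, -2.645, 0.0]
wrist_force: [-0.1, -1.1, -1.4]
opening: 0.0509
grasp_force: 64.3
the job is handed in; nothing more can be done
None
```

I handed the job in at 13.5 s: the jar stands down in the brace well, and the gripper holds the unscrewed lid level and centred about 2.5 cm above its mouth; the hand-in returned no verdict.

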